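# Rock the ball sorter's seesaw gate and release the grinding balls

### The job

The seesaw gate of the grinding-ball sorter is tipped towards one of its two chutes: with the fingertips, press its raised end down so that it rocks over its pivot and feeds the other chute. Then push the feed shutter fully open so that all three balls run down that other chute into its bin. Only press and push: do not touch or lift the balls, and leave the bins and everything else on the bench where they stand.

Things in the scene. Friction and masses are not known exactly. Their poses are not given: they have to be found in the camera images.
- sorter: Fixed ball sorter, board 250 x 300 x 14 mm. Origin on the bench under the gate's pivot; x from the robot's side to the feed, y left, z up; turns up to 0.3 rad. Feed channel on the centre line, x 22 to 202 mm, 36 mm wide, top 160 to 182 mm high, slopes down to the gate. Chutes run left (+y) and right (-y), |y| 92 to 176 mm, 74 mm wide, up to 90 mm high.
- gate (a joint): Seesaw trough 200 mm along y, 64 mm wide; pivot along x, 95 mm above the bench. Radians: +0.30 left (+y) end up, feeds right chute; -0.30 right end up, feeds left chute. Starts on either side. Top-heavy (round steel weight in front leans to the low side, top under 160 mm high): past level it falls over by itself and stays. Pushing the raised end down takes under 2 N.
- tab_left (a point): Middle of the upper face of the flat steel press tab (40 mm along x, 30 mm along y, 5 mm thick) that sticks out on the robot's side of the gate near its left end, 52 mm in front of and 75 mm to the left of the pivot; about 126 mm above the bench when up, 82 mm when down.
- tab_right (a point): The same point on the like tab near the gate's right end, 75 mm to the right of the pivot.
- shutter (a joint): Sliding steel shutter that closes the feed channel, metres: 0 closed, 0.045 fully open; slides along the sorter's +y (to the left), needs about 1.5 N and stays where it is left. It starts within 4 mm of closed. The balls run past once it is about 30 mm open.
- shutter_plate (a point): Middle of the right-hand face of the shutter's upright push plate; closed, it is 95 mm beyond (x) and 79 mm right (-y) of the pivot. Plate 32 mm along x, 8 mm thick, from 150 to 205 mm above the bench. Push this face towards the sorter's +y to open; at the stop the plate is still 8 mm clear of the channel wall.
- bin_left: Loose grey plastic catch bin under the end of the left chute, 120 mm along x, 100 mm along y, 4 mm walls 64 mm high, with a 30 mm low lip towards the chute. Origin at the centre of its underside.
- bin_right: The like bin under the end of the right chute, mirrored.
- ball1_center (a point): Centre of white ceramic grinding ball 1, 25 mm across, 30 g; the three wait one behind the other in the feed channel behind the shutter (1 is nearest to it).
- ball2_center (a point): Centre of white ceramic grinding ball 2, 25 mm across, 30 g; the three wait one behind the other in the feed channel behind the shutter (1 is nearest to it).
- ball3_center (a point): Centre of white ceramic grinding ball 3, 25 mm across, 30 g; the three wait one behind the other in the feed channel behind the shutter (1 is nearest to it).
- ball1: Grinding ball 1 itself (its origin lies on its skin and turns with it as it rolls; use the centre point for its position).
- ball2: Grinding ball 2 itself (its origin lies on its skin and turns with it as it rolls; use the centre point for its position).
- ball3: Grinding ball 3 itself (its origin lies on its skin and turns with it as it rolls; use the centre point for its position).
- jar: Glaze jar, 56 mm across, 75 mm tall; a bystander, origin at its underside. Leave it alone.
- brush: Glaze brush lying on the bench, 170 mm long; a bystander, origin at its underside. Leave it alone.
- cup: Terracotta cup, 64 mm across, 60 mm tall; a bystander, origin at its underside. Leave it alone.
- mould: White plaster mould block 100 x 75 x 45 mm; a bystander, origin at its underside. Leave it alone.
- weight: White ceramic milling slug, upright disc 44 mm across, 28 mm tall; a bystander, origin at its underside. Leave it alone.
- spatula: Spatula lying on the bench, 190 mm long; a bystander, origin at its underside. Leave it alone.
- dish: Small white bowl, 90 mm across, 30 mm tall; a bystander, origin at its underside. Leave it alone.
Not all that is in view belongs to the job. Leave any blue or pink look-alike of the ball3 alone.

How it is judged (in metres and radians):
On the way, in this order (a step that is already met when the one before it is completed fails the run):
1. the gate is rocked over to the other side while the shutter is still closed (distance of tab_left from where it was at the start of the episode above 0.0215 m and (value of joint gate above 0.25 rad or value of joint gate below -0.25 rad) and value of joint shutter below 0.012 m), for 0.2 s.
2. the shutter is pushed open with the gate still tipped to the other side (distance of tab_left from where it was at the start of the episode above 0.0215 m and (value of joint gate above 0.25 rad or value of joint gate below -0.25 rad) and value of joint shutter above 0.038 m), for 0.2 s.
At the end, for the whole second after the job is handed in: The gate lies tipped to the side opposite to its start (within 0.05 rad of its stop), the shutter is open by at least 38 of its 45 mm, and all three balls lie inside the bin of the chute that the gate now feeds, slower than 80 mm/s (distance of tab_left from where it was at the start of the episode above 0.0215 m and value of joint shutter above 0.038 m and linear speed of each of ball1, ball2, ball3 below 0.08 m/s and ((value of joint gate above 0.25 rad and x of ball1_center in the frame of bin_right between -0.056 and 0.056 m and y of ball1_center in the frame of bin_right between -0.046 and 0.046 m and z of each of ball1_center, ball2_center, ball3_center in the frame of bin_right below 0.05 m and x of ball2_center in the frame of bin_right between -0.056 and 0.056 m and y of ball2_center in the frame of bin_right between -0.046 and 0.046 m and x of ball3_center in the frame of bin_right between -0.056 and 0.056 m and y of ball3_center in the frame of bin_right between -0.046 and 0.046 m) or (value of joint gate below -0.25 rad and x of ball1_center in the frame of bin_left between -0.056 and 0.056 m and y of ball1_center in the frame of bin_left between -0.046 and 0.046 m and z of each of ball1_center, ball2_center, ball3_center in the frame of bin_left below 0.05 m and x of ball2_center in the frame of bin_left between -0.056 and 0.056 m and y of ball2_center in the frame of bin_left between -0.046 and 0.046 m and x of ball3_center in the frame of bin_left between -0.056 and 0.056 m and y of ball3_center in the frame of bin_left between -0.046 and 0.046 m))); the robot touches nothing.
It fails at once if a grinding ball is touched by the robot (contact force between any of the fingers, the arm and ball1 above 0.3 N or contact force between any of the fingers, the arm and ball2 above 0.3 N or contact force between any of the fingers, the arm and ball3 above 0.3 N).
It fails at once if a grinding ball is lifted (height (world z) of any of ball1_center, ball2_center, ball3_center above 0.2 m).
It fails at once if a catch bin is shifted by more than 30 mm (distance of any of bin_left, bin_right from where it was at the start of the episode above 0.03 m).
It fails at once if something else on the bench is shifted by more than 30 mm (distance of any of jar, brush, cup, mould, weight, spatula, dish from where it was at the start of the episode above 0.03 m).
It also fails if it takes over 38 s, if anything falls off the work surface, if the arm or the gripper's body presses on something with over 40 N, if the wrist force passes 120 N, or if a joint passes its speed limit or range.

### The arm

A 6-joint arm with a two-finger parallel gripper is mounted at the origin on the work surface. World frame = base frame: x ahead of the robot, y to its left, z up, the work surface at z = 0. Lengths are in m, angles in degrees, forces in N, time in s.
With the tool pointing down it reaches from about 0.3 to 0.775 m from the base axis. Payload 14.6 kg.
Tool frame: the origin (TCP) lies between the finger pads; the fingertips stand 19 mm ahead of it and the grasp point (between the pads) is the TCP; z points along the fingers, y is the direction in which the jaws open and shut (so a half turn about z gives the same grasp; the last joint's range is limited). The gripper opens to 94 mm and grips with 3 to 60 N. Pads are 16 mm wide; open, the fingers measure 119 mm over their backs; the gripper's body (75 mm by 177 mm) begins 78 mm behind the grasp point.
Start: joints at [63.277, 17.183, 87.147, -0, 75.671, -3.816], TCP at [0.214, 0.507, 0.224] pointing down, gripper open.
Joint ranges: [-173.82, 173.82], [-45.26, 126.66], [13.44, 144.39], [-59.66, 239.66], [0, 175.72], [-146.38, 146.38]. Speed limits (degrees/s): [127.2, 127.2, 147.25, 180, 180, 180].

### API

Orientations are given as [roll, pitch, yaw] about the fixed x, y, z axes, in that order (R = Rz(yaw) Ry(pitch) Rx(roll)).
In Python, from rig import ctrl gives the robot as it stands.
- The arm moves only by the shell command python3 -m creep 'ROWS' [FORCE]. ROWS is a JSON object of lists of equal length, an entry for each row: "xyz": the shift along the tool's x, y, z in cm, a list of three; "twist": the turn about the tool's z in degrees; "claw": the gripper's target within -1 to 1 (fully open at 1, half-way at 0, shut at -1). In form: {"xyz": [[tx, ty, tz], ...], "twist": [twist, ...], "claw": [claw, ...]}. A call has 1 to 20 rows; each row is the pose to reach, as a shift and turn from the pose commanded when the call began, along the tool's axes at that moment; what a row does not reach only later rows make up. A row lasts 1/10 s, in which the tool goes at most 50 mm and 8.59 degrees, less where a joint would pass 70% of its speed; a pose out of reach is approached as far as the arm can. A call with a gripper value outside its range is refused whole. The fingers move at their own pace and stop on an object; FORCE is the grip in N (left out, the last holds). Time passes only in rows, so rows that repeat a pose let the fingers close. It gives the time, the measured TCP pose, the force and the opening at its end, in the units of the state.
- ctrl.get_obs(): the state, without advancing time (a new reading comes with each control period).
- ctrl.capture(name): name is "scene" or "top" or "wrist"; returns a dict with "image" (480x640x3 uint8, red, green, blue), "camera_matrix" (3x3 intrinsics, pixels), "camera_from_world" (4x4, takes a point from world to camera coordinates); the wrist camera has in their place "mount" (4x4, takes a point from camera to tool coordinates, whose origin is the TCP and whose axes are the flange's). Camera axes: x right, y down, z forward; pixel columns grow to the right and rows downward; lengths in m; the calibration is good to about 2 mm. The wrist camera is an equidistant fisheye: a pixel r from the principal point sees the ray r / f radians off the axis. A picture is of the moment at which its call begins: read the wrist's pose just before it. There is no depth.
- ctrl.hand_in(): hands the job in, once; it reports no verdict.
The state is a dict: "time_s": time; "joint_positions": joint angles; "dq": joint speeds; "tau": joint torques, N m; "tcp_pos": TCP position; "eef_rot": TCP orientation; "wrist_force": force on the tool from outside, world axes, zero at the start; "wrist_torque": the same for the moment, N m; "finger_gap": finger opening in m.
Only numpy, scipy, OpenCV 4.12 (cv2) and the standard library are available. Lean on these libraries where they do the work, as an engineer would, in place of code of your own. Each camera call takes 0.05 s, during which the arm holds its last target.

## Working session

There is one attempt and no reset: what is moved stays moved. The work goes in short steps, Python scripts to look and compute and a shell command to move; the robot and the scene stay as the last step left them, time stands still between calls to the robot, and variables do not carry over. Pictures are saved under pics/ and viewed, and the job is handed in when it is done.

```bash
mkdir -p pics; ls
python3 - <<'E'
from rig import ctrl
import cv2,numpy as np
print(ctrl.get_obs())
for n in ["scene","top"]:
    c=ctrl.capture(n); cv2.imwrite(f"pics/{n}0.png",c["image"][:,:,::-1]); print(n,c["camera_matrix"].tolist(),np.round(c["camera_from_world"],4).tolist())
E
```

```text
pics
{'time_s': 0.0, 'joint_positions': array([ 6.32771475e+01,  1.72173960e+01,  8.71791613e+01,  2.02973544e-03,
        7.56703137e+01, -3.81337506e+00]), 'dq': array([-0.05181235, -0.00724275,  0.05834827, -0.0323451 , -0.03707834,
        0.01372552]), 'tau': array([ 2.06467776e-03, -5.31797898e+01, -3.52752221e+01,  7.09346286e-02,
        2.42553593e-02, -7.89992328e-05]), 'tcp_pos': array([0.21396962, 0.50642013, 0.22387781]), 'eef_rot': array([-1.79933408e+02, -6.40902397e-03,  1.57090015e+02]), 'wrist_force': array([-0.58290062, -0.57273025,  0.37948895]), 'wrist_torque': array([0.01232086, 0.00313861, 0.00022002]), 'finger_gap': 0.09392838394945413}
scene [[549.3827390034378, 0.0, 322.01229162800445], [0.0, 549.3827390034378, 245.51888982689962], [0.0, 0.0, 1.0]] [[0.2535, 0.9673, 0.004, -0.1826], [0.6931, -0.1787, -0.6983, -0.3153], [-0.6748, 0.1797, -0.7158, 1.4363], [0.0, 0.0, 0.0, 1.0]]
top [[475.99362206534363, 0.0, 320.9251395492088], [0.0, 475.99362206534363, 244.89442663603333], [0.0, 0.0, 1.0]] [[0.0199, -0.9997, -0.0114, 0.0245], [-0.9985, -0.0193, -0.0503, 0.5738], [0.0501, 0.0124, -0.9987, 0.9052], [0.0, 0.0, 0.0, 1.0]]
```

View pics/scene0.png

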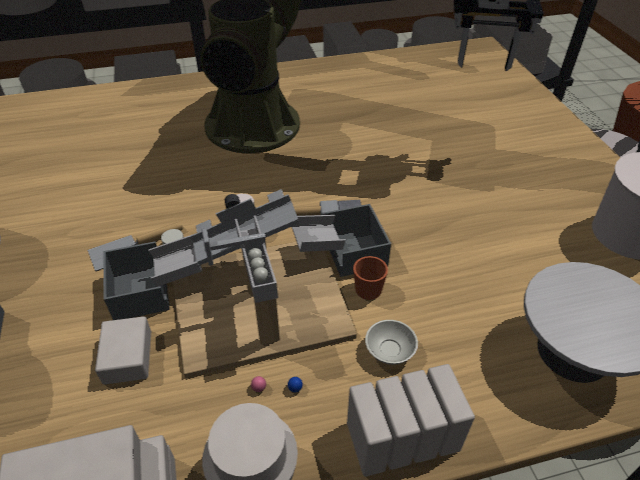

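View pics/top0.png

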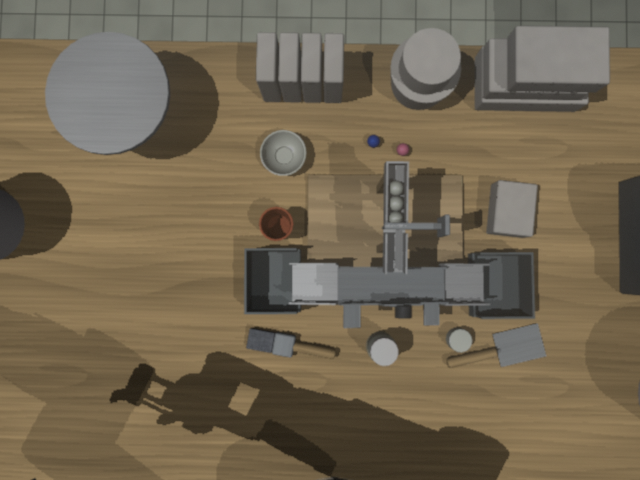

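Run:
```python
import cv2
a=cv2.imread("pics/top0.png")
cv2.imwrite("pics/topcrop.png",cv2.resize(a[150:350,300:500],(800,800),interpolation=cv2.INTER_CUBIC)[:,:][0:800][::1][100:700])
a=cv2.imread("pics/scene0.png")
cv2.imwrite("pics/scenecrop.png",cv2.resize(a[170:320,130:330],(800,600),interpolation=cv2.INTER_CUBIC))
```

```text
(no output)
```

View pics/topcrop.png

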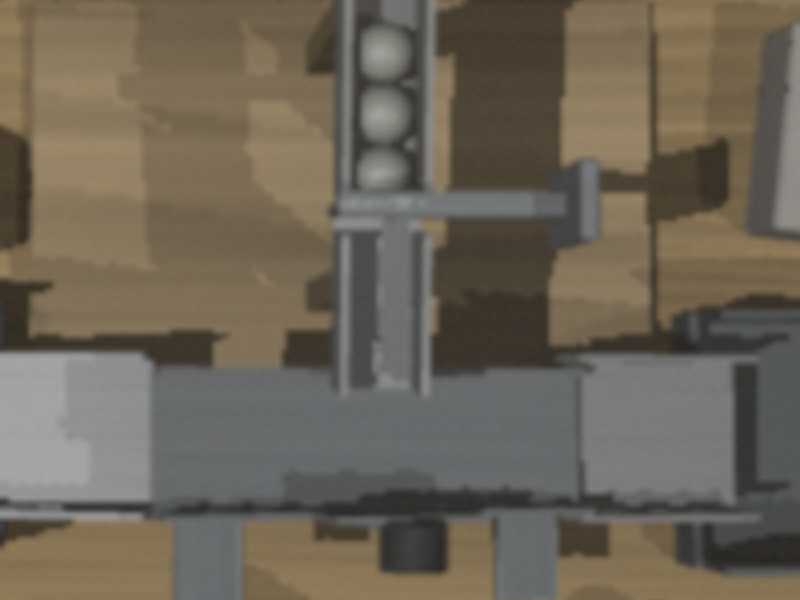

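View pics/scenecrop.png

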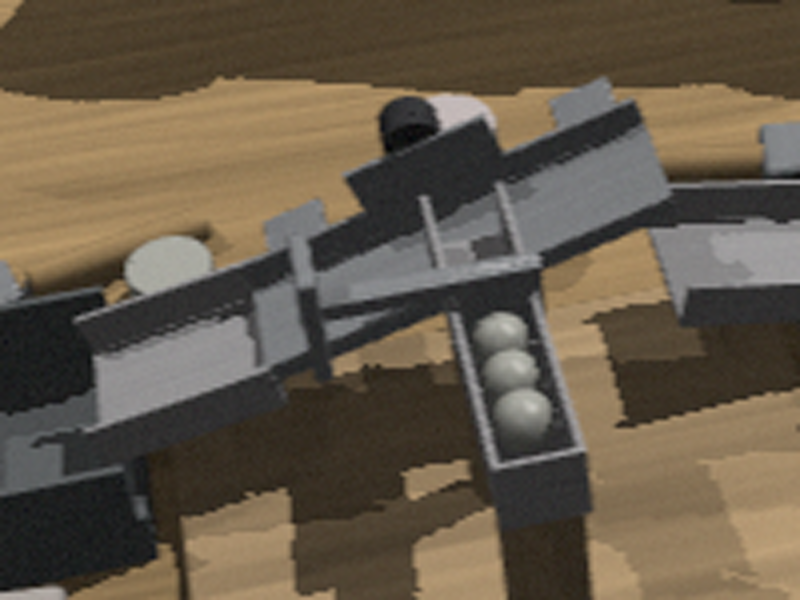

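```bash
cat > h.py <<'E'
import numpy as np
K=dict(scene=np.array([[549.3827,0,322.0123],[0,549.3827,245.5189],[0,0,1]]),top=np.array([[475.9936,0,320.9251],[0,475.9936,244.8944],[0,0,1]]))
from rig import ctrl
T=dict(scene=np.array([[0.2535,0.9673,0.004,-0.1826],[0.6931,-0.1787,-0.6983,-0.3153],[-0.6748,0.1797,-0.7158,1.4363]]),top=np.array([[0.0199,-0.9997,-0.0114,0.0245],[-0.9985,-0.0193,-0.0503,0.5738],[0.0501,0.0124,-0.9987,0.9052]]))
def proj(c,p):
    q=K[c]@(T[c][:,:3]@p+T[c][:,3]); return q[:2]/q[2]
def S2W(s,p):
    c,n=np.cos(s[2]),np.sin(s[2]); return np.array([s[0]+c*p[0]-n*p[1],s[1]+n*p[0]+c*p[1],p[2]])
E
python3 - <<'E'
from h import *
from scipy.optimize import least_squares
tl=(-.052,.075,.126);tr=(-.052,-.075,.082)
pl=(.095,-.075,.205)
m=[("top",tl,(352,316)),("top",tr,(431.3,314)),("top",pl,(447.7,224.8)),("scene",pl,(205,230)),("scene",tl,(275.7,195)),("scene",tr,(204,226)),
("top",(.202,.018,.182),(385,162)),("top",(.202,-.018,.182),(409,162)),("top",(.022,.018,.160),(386,272.5)),("top",(.022,-.018,.160),(406.3,272.5))]
f=lambda s:np.concatenate([proj(c,S2W(s,p))-u for c,p,u in m])
r=least_squares(f,[.5,-.1,0],loss='soft_l1');print(r.x,np.round(r.fun.reshape(-1,2),1).tolist())
for n,p in dict(tl=tl,tr=tr,plateface=(.095,-.079,.178),gatel=(0,.1,.125),pivot=(0,0,.095)).items(): print(n,S2W(r.x,p).round(4))
E
```

```text
[ 0.50003787 -0.0880946   0.02244209] [[-3.6, 1.4], [0.6, 0.7], [0.6, 1.0], [-2.2, 5.2], [2.7, 2.4], [-1.4, 3.0], [-0.0, -1.7], [-1.4, -1.8], [-1.7, 1.0], [0.3, 0.9]]
tl [ 0.4464 -0.0143  0.126 ]
tr [ 0.4497 -0.1642  0.082 ]
plateface [ 0.5968 -0.1649  0.178 ]
gatel [0.4978 0.0119 0.125 ]
pivot [ 0.5    -0.0881  0.095 ]
```

```bash
cat >> h.py <<'E'
from scipy.spatial.transform import Rotation as R
S=[0.50004,-0.08809,0.02244]
def delta(p):
    o=ctrl.get_obs(); r=R.from_euler('xyz',o['eef_rot'],degrees=True)
    return (r.inv().apply(np.array(p)-o['tcp_pos'])*100).round(2), o['tcp_pos'].round(4), o['eef_rot'].round(2), o['time_s'],o['wrist_force'].round(2)
E
python3 - <<'E'
from h import *
print(delta(S2W(S,(-.054,.070,.224))))
E
```

```text
(array([-4.170e+01, -3.946e+01,  3.000e-02]), array([0.214 , 0.5064, 0.224 ]), array([-179.94,   -0.  ,  157.1 ]), 0.1, array([ 0.46, -0.91, -0.37]))
```

```bash
python3 -m creep '{"xyz":[[-3,-2.8,-1],[-7,-6.6,-1],[-11,-10.4,-1],[-15,-14.2,-1],[-19,-18,-1],[-23,-21.8,-1],[-27,-25.5,-1],[-31,-29.3,-1],[-34,-32.2,-1],[-37,-35,-1],[-39.5,-37.4,-1],[-41,-38.8,-1],[-41.7,-39.5,-1],[-41.7,-39.5,-1],[-41.7,-39.5,-1],[-41.7,-39.5,-1]],"twist":[-4,-8,-12,-16,-20,-24,-24.2,-24.2,-24.2,-24.2,-24.2,-24.2,-24.2,-24.2,-24.2,-24.2],"claw":[-1,-1,-1,-1,-1,-1,-1,-1,-1,-1,-1,-1,-1,-1,-1,-1]}'
python3 - <<'E'
from h import *
import cv2
print(delta(S2W(S,(-.054,.070,.224))))
for n in ["scene","top","wrist"]:
    c=ctrl.capture(n); cv2.imwrite(f"pics/{n}1.png",c["image"][:,:,::-1])
print(c["camera_matrix"],c["mount"].round(4).tolist())
E
```

```text
time_s: 1.7
tcp_pos: [0.4441, -0.0184, 0.2345]
eef_rot: [180.0, 0.0, -178.6]
wrist_force: [-0.5, -0.6, 0.1]
finger_gap: 0.0007
(array([-0.03, -0.09,  1.05]), array([ 0.4441, -0.0184,  0.2345]), array([ 179.99,    0.  , -178.62]), 1.7, array([-0.46, -0.56,  0.08]))
[[371.64829954   0.         313.90402493]
 [  0.         371.64829954 241.22223993]
 [  0.           0.           1.        ]] [[-0.0001, -0.963, -0.2696, 0.0782], [1.0, -0.0002, 0.0003, -0.0004], [-0.0003, -0.2696, 0.963, -0.1606], [0.0, 0.0, 0.0, 1.0]]
```

Run:
```python
import cv2
a=cv2.imread("pics/top1.png")[200:350,250:450]
b=cv2.imread("pics/scene1.png")[120:270,180:380]
w=cv2.imread("pics/wrist1.png")
cv2.imwrite("pics/c1.png",cv2.hconcat([cv2.resize(a,(400,300)),cv2.resize(b,(400,300))]))
```

```text
(no output)
```

View pics/wrist1.png

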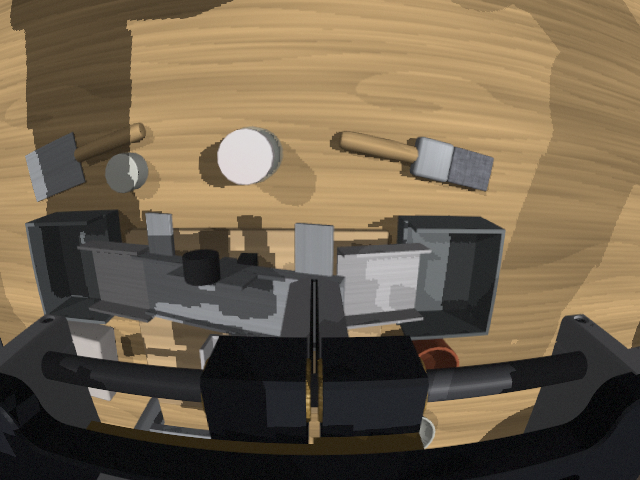

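View pics/c1.png

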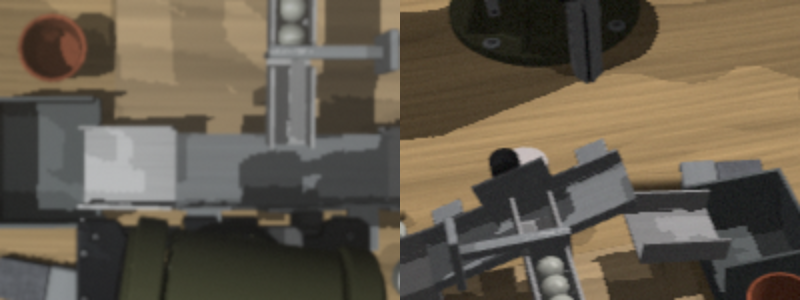

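Run:
```python
from h import *
M=np.array([[-0.0001,-0.963,-0.2696,0.0782],[1,-0.0002,0.0003,-0.0004],[-0.0003,-0.2696,0.963,-0.1606],[0,0,0,1.]])
o=ctrl.get_obs(); r=R.from_euler('xyz',o['eef_rot'],degrees=True)
def wr(u,v,z):
    d=np.array([u-313.9,v-241.22]); n=np.hypot(*d); th=n/371.648
    ray=np.r_[d/n*np.sin(th),np.cos(th)]
    dw=r.apply(M[:3,:3]@ray); c=o['tcp_pos']+r.apply(M[:3,3])
    p=c+dw*(z-c[2])/dw[2]
    e=p[:2]-S[:2]; a=S[2]
    return p.round(4), (np.cos(a)*e[0]+np.sin(a)*e[1]).round(4),(-np.sin(a)*e[0]+np.cos(a)*e[1]).round(4)
for u,v,z in [(296,224,.122),(333,224,.130),(333,275,.130),(295,273,.122),(315,248,.126),(159,224,.082)]: print(u,v,wr(u,v,z))
```

```text
296 224 (array([ 0.4294, -0.033 ,  0.122 ]), np.float64(-0.0694), np.float64(0.0567))
333 224 (array([ 0.4269, -0.0055,  0.13  ]), np.float64(-0.0712), np.float64(0.0842))
333 275 (array([ 0.4668, -0.004 ,  0.13  ]), np.float64(-0.0314), np.float64(0.0848))
295 273 (array([ 0.4688, -0.0334,  0.122 ]), np.float64(-0.03), np.float64(0.0554))
315 248 (array([ 0.4468, -0.0182,  0.126 ]), np.float64(-0.0517), np.float64(0.071))
159 224 (array([ 0.4408, -0.1613,  0.082 ]), np.float64(-0.0609), np.float64(-0.0719))
```

```bash
python3 -m creep '{"xyz":[[0,0,3],[0,0,6],[0,0,8],[0,0,9],[0,0,9.8],[0,0,10.6],[0,0,11.4],[0,0,12],[0,0,12.4],[0,0,12.4],[0,0,12.4],[0,0,12.4]],"twist":[0,0,0,0,0,0,0,0,0,0,0,0],"claw":[-1,-1,-1,-1,-1,-1,-1,-1,-1,-1,-1,-1]}'
python3 - <<'E'
from h import *
import cv2
for n in ["scene","wrist"]:
    c=ctrl.capture(n); cv2.imwrite(f"pics/{n}2.png",c["image"][:,:,::-1])
b=cv2.imread("pics/scene2.png")[120:320,80:400];w=cv2.imread("pics/wrist2.png")
cv2.imwrite("pics/c2.png",cv2.hconcat([cv2.resize(b,(480,300)),cv2.resize(w,(320,300))]))
E
```

```text
time_s: 3.05
tcp_pos: [0.4446, -0.0196, 0.1107]
eef_rot: [-180.0, 0.0, -178.7]
wrist_force: [0.3, 0.4, 0.6]
finger_gap: 0.0005
```

View pics/c2.png

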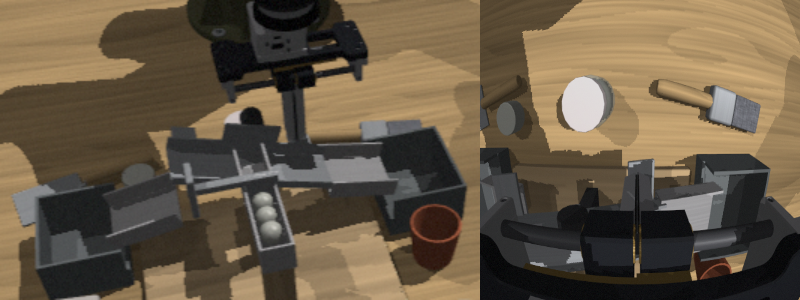

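```bash
python3 -m creep '{"xyz":[[0,0,-3],[0,0,-7],[0,0,-11],[0,0,-15],[0,0,-16],[0,0,-16]],"twist":[0,0,0,0,0,0],"claw":[-1,-1,-1,-1,-1,-1]}'
python3 - <<'E'
from h import *
print(delta(S2W(S,(.095,-.116,.270))))
E
```

```text
time_s: 3.75
tcp_pos: [0.4448, -0.0196, 0.2716]
eef_rot: [-180.0, 0.2, -178.7]
wrist_force: [0.1, 1.5, -0.4]
finger_gap: 0.0003
(array([-14.86, -18.58,   0.21]), array([ 0.4448, -0.0196,  0.2716]), array([-1.7997e+02,  1.6000e-01, -1.7870e+02]), 3.75, array([ 0.15,  1.48, -0.4 ]))
```

```bash
python3 -m creep '{"xyz":[[-2,-2.5,0],[-5,-6,0],[-8,-10,0],[-11,-13.7,0],[-13.5,-17,0],[-14.9,-18.6,0],[-14.9,-18.6,0],[-14.9,-18.6,0],[-14.9,-18.6,0]],"twist":[0,0,0,0,0,0,0,0,0],"claw":[-1,-1,-1,-1,-1,-1,-1,-1,-1]}'
python3 - <<'E'
from h import *
import cv2
print(delta(S2W(S,(.095,-.116,.179))))
for n in ["scene","wrist","top"]:
    c=ctrl.capture(n); cv2.imwrite(f"pics/{n}3.png",c["image"][:,:,::-1])
b=cv2.imread("pics/scene3.png")[100:300,80:400];w=cv2.imread("pics/wrist3.png")
cv2.imwrite("pics/c3.png",cv2.hconcat([cv2.resize(b,(400,300)),cv2.resize(w,(400,300))]))
E
```

```text
time_s: 4.65
tcp_pos: [0.5971, -0.2013, 0.2698]
eef_rot: [180.0, -0.1, -178.7]
wrist_force: [-0.3, -0.4, 0.6]
finger_gap: 0.0006
(array([-0.05, -0.07,  9.08]), array([ 0.5971, -0.2013,  0.2698]), array([ 1.7997e+02, -5.0000e-02, -1.7867e+02]), 4.65, array([-0.34, -0.4 ,  0.61]))
```

View pics/c3.png

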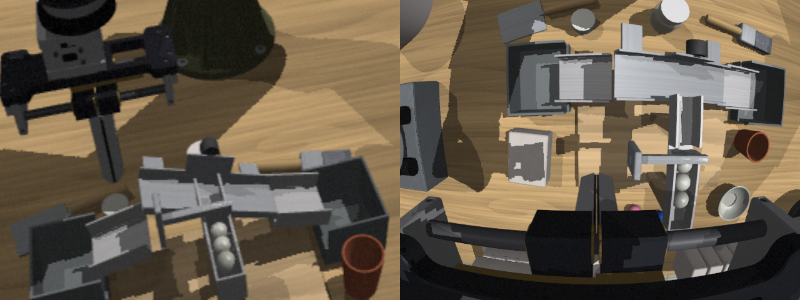

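View pics/top3.png

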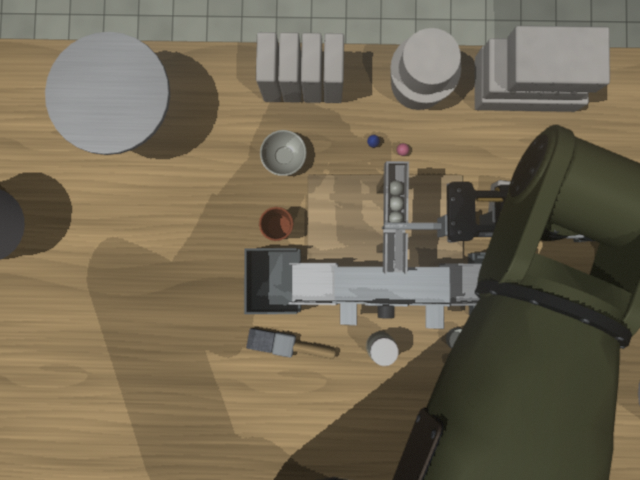

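Run:
```python
import cv2
w=cv2.imread("pics/wrist3.png")
cv2.imwrite("pics/c4.png",cv2.resize(w[200:350,290:490],(800,600),interpolation=cv2.INTER_CUBIC))
```

```text
(no output)
```

View pics/c4.png

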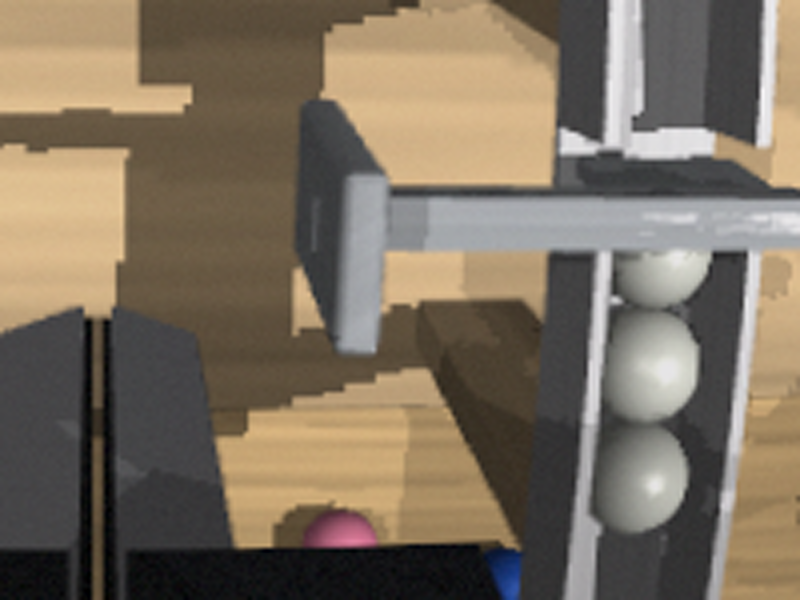

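Run:
```python
from h import *
M=np.array([[-0.0001,-0.963,-0.2696,0.0782],[1,-0.0002,0.0003,-0.0004],[-0.0003,-0.2696,0.963,-0.1606],[0,0,0,1.]])
o=ctrl.get_obs(); r=R.from_euler('xyz',o['eef_rot'],degrees=True)
def wr(u,v,z):
    d=np.array([u-313.9,v-241.22]); n=np.hypot(*d); th=n/371.648
    ray=np.r_[d/n*np.sin(th),np.cos(th)]
    dw=r.apply(M[:3,:3]@ray); c=o['tcp_pos']+r.apply(M[:3,3])
    p=c+dw*(z-c[2])/dw[2]
    e=p[:2]-S[:2]; a=S[2]
    return p.round(4), (np.cos(a)*e[0]+np.sin(a)*e[1]).round(4),(-np.sin(a)*e[0]+np.cos(a)*e[1]).round(4)
for u,v,z in [(380.2,265.7,.205),(376.2,243.8,.205),(373.8,287.5,.205)]: print(u,v,wr(u,v,z))
```

```text
380.2 265.7 (array([ 0.5981, -0.1585,  0.205 ]), np.float64(0.0965), np.float64(-0.0726))
376.2 243.8 (array([ 0.5834, -0.1622,  0.205 ]), np.float64(0.0816), np.float64(-0.076))
373.8 287.5 (array([ 0.6136, -0.1616,  0.205 ]), np.float64(0.1119), np.float64(-0.076))
```

```bash
python3 -m creep '{"xyz":[[0,0,2.5],[0,0,5.5],[0,0,8],[0,0,9],[0,0,9],[0,1,9],[0,2,9],[0,2.6,9],[0,3.4,9],[0,4.2,9],[0,5,9],[0,5.8,9],[0,6.3,9],[0,6.6,9],[0,6.7,9],[0,6.7,9],[0,6.7,9]],"twist":[0,0,0,0,0,0,0,0,0,0,0,0,0,0,0,0,0],"claw":[-1,-1,-1,-1,-1,-1,-1,-1,-1,-1,-1,-1,-1,-1,-1,-1,-1]}'
python3 - <<'E'
from h import *
import cv2
for n in ["scene","wrist","top"]:
    c=ctrl.capture(n); cv2.imwrite(f"pics/{n}5.png",c["image"][:,:,::-1])
b=cv2.imread("pics/scene5.png")[150:300,80:400];w=cv2.imread("pics/top5.png")[150:350,230:500]
cv2.imwrite("pics/c5.png",cv2.hconcat([cv2.resize(b,(400,300)),cv2.resize(w,(400,300))]))
E
```

```text
time_s: 6.5
tcp_pos: [0.596, -0.1352, 0.1802]
eef_rot: [180.0, -0.0, -178.7]
wrist_force: [-0.1, 0.9, -0.7]
finger_gap: 0.0004
```

View pics/c5.png

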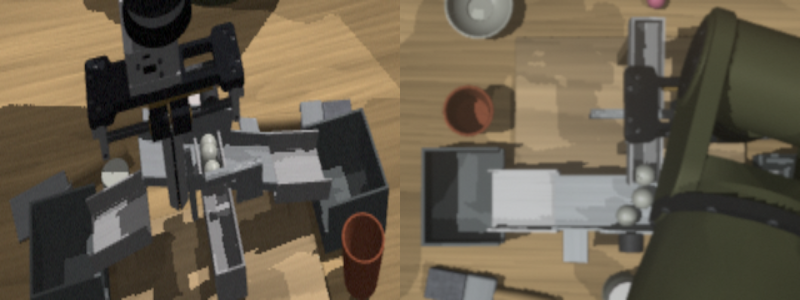

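View pics/wrist5.png

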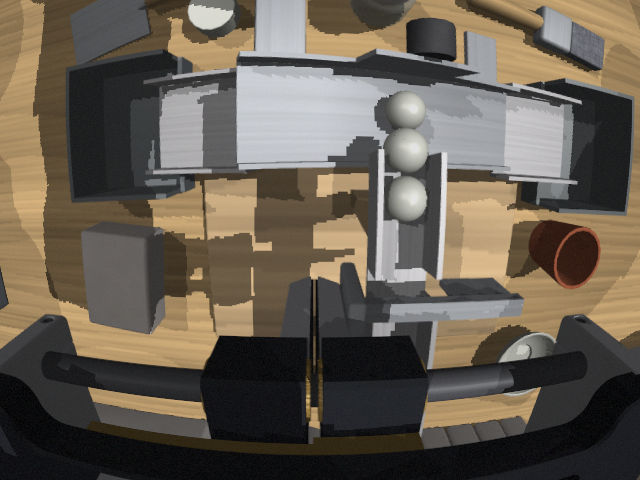

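```bash
python3 -m creep '{"xyz":[[0,0.1,0],[0,0.2,0],[0,0.3,0],[0,0.3,0]],"twist":[0,0,0,0],"claw":[-1,-1,-1,-1]}'
```

```text
time_s: 7.05
tcp_pos: [0.596, -0.1334, 0.1804]
eef_rot: [-179.9, 0.0, -178.7]
wrist_force: [0.3, -8.8, -2.3]
finger_gap: 0.0004
```

```bash
python3 -m creep '{"xyz":[[0,-0.7,0],[0,-2,0],[0,-4,0],[0,-4,-4],[0,-4,-8],[0,-4,-12],[0,-6,-14],[0,-10,-14],[0,-14,-14],[0,-14,-14],[0,-14,-14],[0,-14,-14]],"twist":[0,0,0,0,0,0,0,0,0,0,0,0],"claw":[-1,-1,-1,-1,-1,-1,-1,-1,-1,-1,-1,-1]}'
python3 - <<'E'
from h import *
import cv2
for n in ["scene","wrist","top"]:
    c=ctrl.capture(n); cv2.imwrite(f"pics/{n}6.png",c["image"][:,:,::-1])
b=cv2.imread("pics/scene6.png")[150:300,80:400];w=cv2.imread("pics/top6.png")[150:350,230:500]
cv2.imwrite("pics/c6.png",cv2.hconcat([cv2.resize(b,(400,300)),cv2.resize(w,(400,300))]))
E
```

```text
time_s: 8.25
tcp_pos: [0.5992, -0.2717, 0.3206]
eef_rot: [180.0, 0.0, -178.7]
wrist_force: [-0.3, 0.1, 0.0]
finger_gap: 0.0005
```

View pics/c6.png

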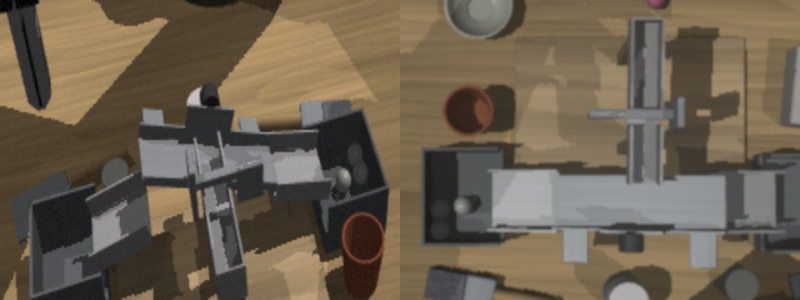

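View pics/wrist6.png

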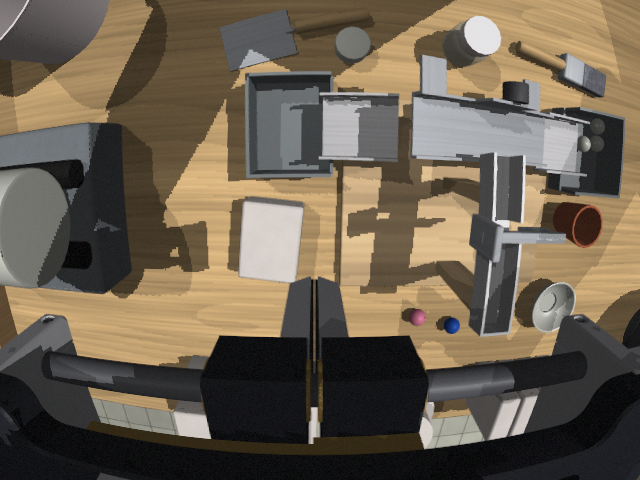

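```bash
python3 -m creep '{"xyz":[[0,0,0],[0,0,0],[0,0,0],[0,0,0],[0,0,0],[0,0,0],[0,0,0],[0,0,0],[0,0,0],[0,0,0],[0,0,0],[0,0,0],[0,0,0],[0,0,0],[0,0,0]],"twist":[0,0,0,0,0,0,0,0,0,0,0,0,0,0,0],"claw":[-1,-1,-1,-1,-1,-1,-1,-1,-1,-1,-1,-1,-1,-1,-1]}'
python3 - <<'E'
from h import *
import cv2
for n in ["scene","top"]:
    c=ctrl.capture(n); cv2.imwrite(f"pics/{n}7.png",c["image"][:,:,::-1])
b=cv2.imread("pics/scene7.png")[190:290,300:400];w=cv2.imread("pics/top7.png")[230:330,235:335]
cv2.imwrite("pics/c7.png",cv2.hconcat([cv2.resize(b,(400,400)),cv2.resize(w,(400,400))]))
E
```

```text
time_s: 9.9
tcp_pos: [0.5992, -0.2721, 0.3204]
eef_rot: [180.0, -0.0, -178.7]
wrist_force: [-0.5, -0.4, 0.2]
finger_gap: 0.0001
```

View pics/c7.png

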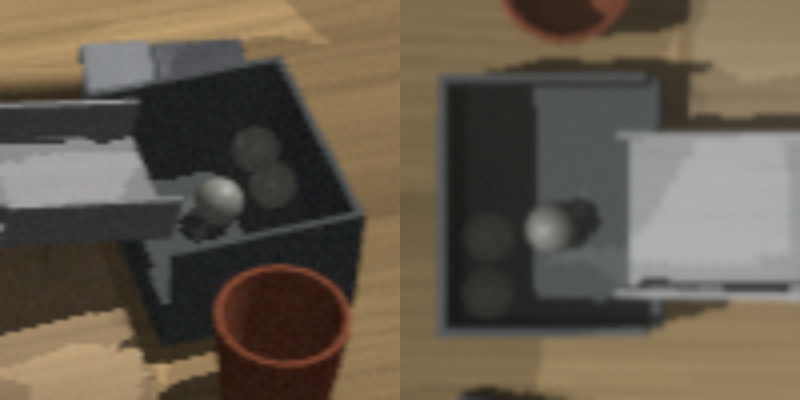

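View pics/top7.png

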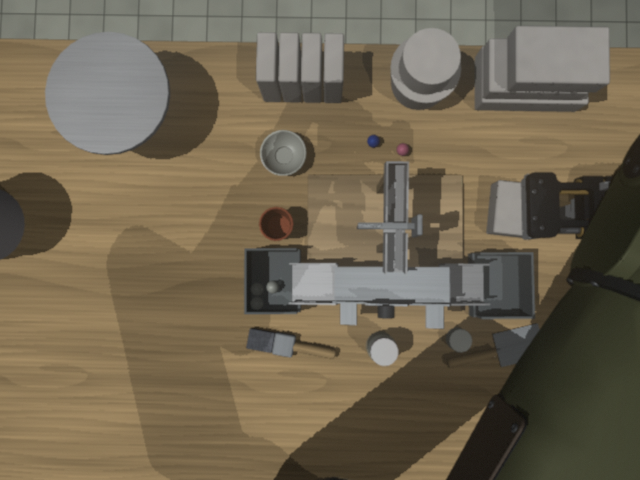

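```bash
python3 -c "
from rig import ctrl
print(ctrl.hand_in())"
```

```text
the job is handed in; nothing more can be done
None
```

The gate now feeds the left chute, the shutter is fully open, and all three balls lie in the left bin. I handed the job in at about 10 s of the 38 s allowed; no verdict was reported.

- **Gate:** It started with its left end up, so I pressed the left tab down with the closed fingertips. It rocked over, and it was still tipped that way in the last pictures.
- **Shutter:** I pushed the plate along +y until it hit its stop, where the wrist force rose to about 9 N. It started about 2 mm open, and I then backed the fingers away and lifted them clear.
- **Last checks:** In the last pictures the three balls rest on the floor of the left bin, at top-image pixels of about (257,289), (257,303) and (271,286). I judged them still by eye from pictures about 1.6 s apart. By eye, the bins and the bystanders in view are where they started. The arm hides part of the spatula in the last top picture, but the wrist picture just before shows all of it. The arm is touching nothing, with under 1 N at the wrist.

No check failed. The one mismatch was the first sorter fit from the fixed cameras, which was off by a few pixels (about 5 at worst). The wrist-camera measurements then agreed with the given sizes to about 2 mm at the left tab and the shutter plate; a rough reading of the right tab was about 9 mm off.

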